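# Hold the tray cradle's spring jaw open at the index

## Task

I am about to lay a tray of strawberry seedlings into the cradle, and need you as my second pair of hands: pull the spring-loaded jaw out by its handle until the pointer on the jaw lines up with the pointer of the index clamped on the rail, and keep it there. The jaw shuts again if you let go, so finish while still holding it steady at the index, with nothing put down or released. Leave the pot, cell pack, dibber and spray bottle around the cradle where they are.

Things in the scene. Friction and masses are not known exactly. Their poses are not given: they have to be found in the camera images.
- cradle: Fixed bench-top tray cradle. Origin on the bench under the middle of the shut jaw's handle; z up; x across the rails, along the handle; y from the handle to the fixed far end, so the jaw pulls out along -y. Two aluminium rails at x = -145 and +145 mm, y 50 to 495 mm, 30 mm wide, tops 70 mm high. Grey end block at y 55 to 85 mm, 125 mm high; fixed end at y 475 to 490 mm, 110 mm high.
- jaw (a joint): Jaw travel in m along the cradle's -y: 0 shut, end stop 0.115. Springs in the rails shut it with 4 N at 0, 0.8 N more per 10 mm, plus 1 N friction. Grey cross beam (260 x 20 mm, top 113 mm high) with a ledge, on two 12 mm rods (x = -60 and +60 mm) that pass through the end block and are joined outside it by the handle bar; all move as one, 0.5 to 1 kg.
- handle (a point): Middle of the handle bar, on its axis; moves with the jaw. Round level bar with a black rubber sleeve 22 mm thick and 96 mm long, along the cradle's x between the rods, 105 mm above the bench, free below; 55 mm from its axis to the end block when shut. Can be pinched from above, fingers closing along the cradle's y.
- jaw_tip (a point): Tip of the dark steel pointer at the jaw's +x end (cradle frame), over the +x rail, 76 mm above the bench; moves with the jaw. Lies 158 mm to +x and 230 mm to +y of the handle's middle, in the cradle's axes.
- index_tip (a point): Tip of the dark steel pointer of the index: a small aluminium block (22 x 26 x 32 mm) with a black thumb screw, clamped to the outside of the +x rail. Fixed, but set anew each time, 40 to 90 mm of jaw travel from shut. Its axes are the cradle's. Lined up means the same y in the cradle's frame; the tips then face each other, 4 mm apart along x.
- pot: Bystander: black round plant pot with a seedling, 74 mm across, 66 mm high (leaves to about 115 mm), standing on the bench; origin under its middle.
- cellpack: Bystander: black six-cell pack of seedlings, 82 x 126 mm, 54 mm high (leaves to about 95 mm), standing on the bench; origin under its middle.
- dibber: Bystander: turned wooden dibber, 168 mm long, 28 mm thick at the handle, lying on the bench along its own x; origin on the bench under its middle.
- sprayer: Bystander: white spray bottle with grey trigger head, 76 mm across, 190 mm high, standing on the bench; origin under its middle.

How it is judged:
By the outcome, as a careful person would: the job done as asked, in the order asked, and still so for the second after the job is handed in, while the arm keeps its last pose, push and grip.
It also fails if it takes over 37 s, if anything falls off the work surface, if the arm or the gripper's body presses on something with over 40 N, if the wrist force passes 120 N, or if a joint passes its speed limit or range.

## Robot

A 6-joint arm with a two-finger parallel gripper is mounted at the origin on the work surface. World frame = base frame: x ahead of the robot, y to its left, z up, the work surface at z = 0. Lengths are in m, angles in rad, forces in N, time in s.
With the tool pointing down it reaches from about 0.35 to 0.775 m from the base axis. Payload 5.5 kg.
Tool frame: the origin (TCP) lies at the very end of the fingers, on their centre line; the grasp point (between the pads) lies 19 mm behind it (grip_point_offset is the distance from the TCP to the grasp point, in m); z points along the fingers, y is the direction in which the jaws open and shut (so a half turn about z gives the same grasp; the last joint's range is limited). The gripper opens to 85 mm and grips with 20 to 120 N. Pads are 22 mm wide; open, the fingers measure 114 mm over their backs; the gripper's body (76 mm by 85 mm) begins 54 mm behind the grasp point. The pads swing forward as they close: fully open they stand 13 mm farther back than shut.
Start: joints at [1.057, 0.313, 0.046, 1.304, 0, 1.431], TCP at [0.21, 0.535, 0.2] pointing down, gripper open.
Joint ranges: [-2.76, 2.76], [-0.86, 1.69], [-1.03, 1.26], [-2.2, 2.34], [-1.47, 1.5], [-3.14, 3.14]. Speed limits (rad/s): [2.57, 2.57, 3.14, 3.14, 3.14, 3.14].

## Interface

Orientations are given as a unit quaternion [w, x, y, z].
In Python, from workcell import * gives the robot as it stands.
- The arm moves only by the shell command python3 -m crank 'ROWS' [OPENING] [FORCE]. ROWS is a JSON object of lists of equal length, an entry for each row: "travel": the shift along the tool's x, y, z in units of 40 mm (1.0 is 40 mm), a list of three; "turn": the turn about the tool's z in rad. In form: {"travel": [[x, y, z], ...], "turn": [turn, ...]}. A call has 1 to 5 rows; each row is the pose to reach, as a shift and turn from the pose commanded when the call began, along the tool's axes at that moment; what a row does not reach only later rows make up. A row lasts 1/12 s, in which the tool goes at most 41.7 mm and 7.16 degrees, less where a joint would pass 70% of its speed; a pose out of reach is approached as far as the arm can. A call with a gripper value outside its range is refused whole. OPENING is the finger opening in mm, from 0 to 85.4, set as the call begins (- or left out, the last holds). The fingers move at their own pace and stop on an object; FORCE is the grip in N (left out, the last holds). Time passes only in rows, so rows that repeat a pose let the fingers close. It gives the time, the measured TCP pose, the force and the opening at its end, in the units of the state.
- get_state(): the state, without advancing time (a new reading comes with each control period).
- read_camera(name): name is "scene" or "side" or "wrist"; returns a dict with "image" (480x640x3 uint8, red, green, blue), "K" (3x3 intrinsics, pixels), "R" (3x3) and "t" (3): a world point X has camera coordinates R X + t. Camera axes: x right, y down, z forward; pixel columns grow to the right and rows downward; lengths in m; the calibration is good to about 2 mm. A picture is of the moment at which its call begins. There is no depth.
- hand_in(): hands the job in, once; it reports no verdict.
The state is a dict: "clock": time; "joint_pos": joint angles; "qvel": joint speeds; "tau": joint torques, N m; "tcp_pos": TCP position; "orientation": TCP orientation; "wrist_force": force on the tool from outside, world axes, zero at the start; "ft_torque": the same for the moment, N m; "finger_gap": finger opening in m.
Only numpy, scipy, OpenCV 4.12 (cv2) and the standard library are available. Lean on these libraries where they do the work, as an engineer would, in place of code of your own. Each camera call takes 0.05 s, during which the arm holds its last target. There are 200 camera calls.

## Working session

There is one attempt and no reset: what is moved stays moved. The work goes in short steps, Python scripts to look and compute and a shell command to move; the robot and the scene stay as the last step left them, time stands still between calls to the robot, and variables do not carry over. Pictures are saved under pics/ and viewed, about 8 in all and at most 12, crops included, and the job is handed in when it is done.

```bash
mkdir -p pics; ls; python3 - <<'E'
from workcell import *
import cv2
for n in ("scene","side"):
    c=read_camera(n); cv2.imwrite(f"pics/{n}0.png",c["image"][:,:,::-1])
    print(n,c["K"].tolist(),(-c["R"].T@c["t"]).round(3))
s=get_state(); print(s)
E
```

```text
pics
scene [[462.6560907554222, 0.0, 321.8147956730072], [0.0, 462.6560907554222, 244.70641597628628], [0.0, 0.0, 1.0]] [ 1.19  -0.144  0.654]
side [[598.5705190921469, 0.0, 324.5958190190455], [0.0, 598.5705190921469, 232.04545179015724], [0.0, 0.0, 1.0]] [ 0.525 -1.084  0.75 ]
{'clock': 0.1, 'joint_pos': array([ 1.05740219e+00,  3.13935149e-01,  4.50966025e-02,  1.30358463e+00,
       -1.95019154e-05,  1.43123139e+00]), 'qvel': array([-0.00151339, -0.00149052,  0.00102192, -0.00086206,  0.001261  ,
       -0.001247  ]), 'tau': array([ 2.58814398e-03, -4.81724060e+01,  2.99244583e+01,  1.26572396e-02,
       -6.63173273e-05,  8.76680360e-06]), 'tcp_pos': array([0.20972924, 0.53485117, 0.19879411]), 'orientation': array([-2.51637974e-04,  1.85828059e-01,  9.82581941e-01, -7.73584609e-04]), 'wrist_force': array([-0.76672429, -0.1786526 ,  0.22684857]), 'ft_torque': array([ 0.01866403, -0.03246268, -0.00795562]), 'finger_gap': 0.08497246157801065}
```

View pics/scene0.png

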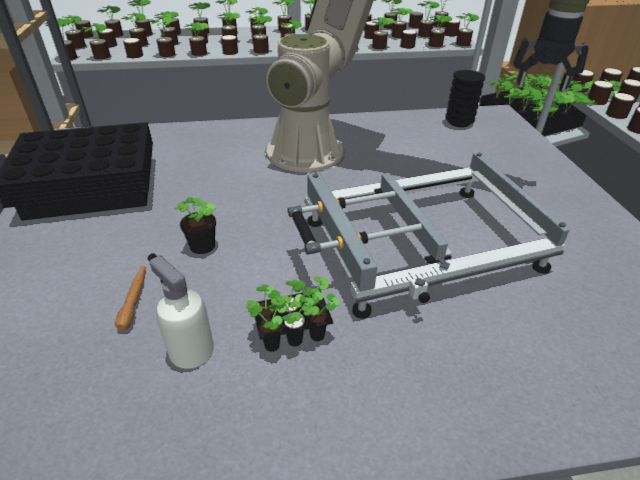

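View pics/side0.png

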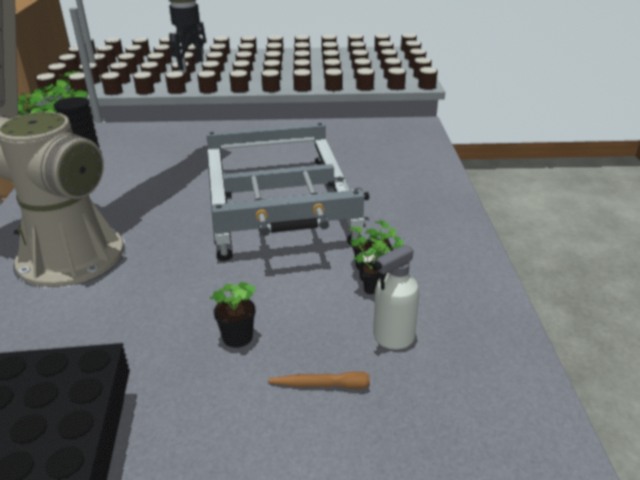

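The scene view shows the cradle with its handle at about (302,229), end block from (313,180) to (368,280), and index at about (420,288). The bystanders are clear of the handle, with the cell pack nearest at (293,320). I'll zoom in for the measurement.

```bash
python3 - <<'E'
import cv2
i=cv2.imread("pics/scene0.png")
cv2.imwrite("pics/c1.png",cv2.resize(i[145:325,280:580],(800,480),interpolation=cv2.INTER_CUBIC))
E
```

```text
(no output)
```

View pics/c1.png

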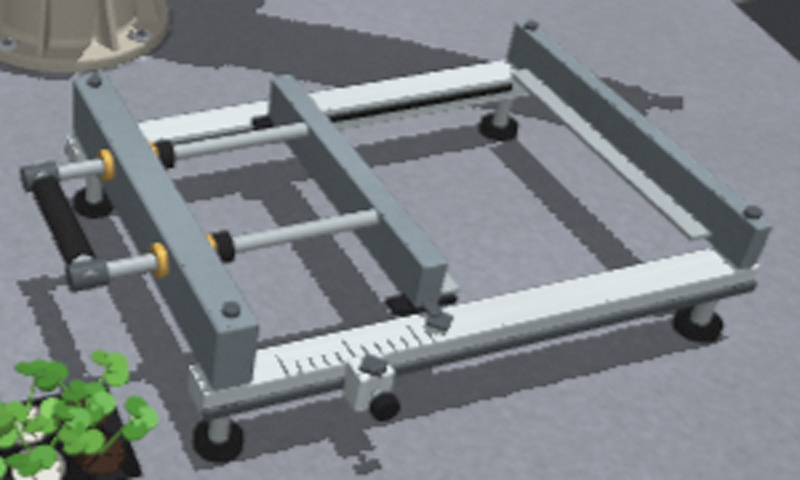

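```bash
cat >fit.py <<'E'
from workcell import *
import numpy as np
from scipy.optimize import least_squares
c=read_camera("scene");K,R,t=c["K"],c["R"],c["t"]
px=lambda u,v:np.array([280+(u+.5)/800*300-.5,145+(v+.5)/480*180-.5])
def proj(X): p=K@(R@X+t); return p[:2]/p[2]
def ray(p,z):
    o=-R.T@t; d=R.T@np.linalg.solve(K,[p[0],p[1],1]); return o+d*(z-o[2])/d[2]
# cradle points (x None-> half length parameter index)
P=[((160,50,70),(205,400)),((160,495,70),(757,270)),((0,0,105),(62,219)),
 (('a',55,125),(213,333)),(('a',85,125),(257,321)),(('-a',55,125),(74,82)),
 (('b',475,110),(757,230)),(('b',490,110),(769,224)),(('-b',490,110),(518,24)),
 ((60,0,105),(85,275)),((-60,0,105),(38,176))]
def W(q,X):
    cs,sn=np.cos(q[2]),np.sin(q[2])
    return np.array([q[0]+cs*X[0]-sn*X[1],q[1]+sn*X[0]+cs*X[1],X[2]])
def res(q):
    m={'a':q[3],'-a':-q[3],'b':q[4],'-b':-q[4]}
    return np.ravel([proj(W(q,np.array([m.get(X[0],X[0] if not isinstance(X[0],str) else 0) if isinstance(X[0],str) else X[0]/1000,X[1]/1000,X[2]/1000])))-px(*u) for X,u in P])
if __name__=="__main__":
    h=ray(px(62,219),.105); print("handle ray",h)
    f=least_squares(res,[h[0],h[1],0,.16,.16],loss="soft_l1"); q=f.x
    print(q,f.cost); print(res(q).reshape(-1,2).round(1).tolist())
    for n,u in (("jaw",(436,327)),("index",(374,358))):
        w=ray(px(*u),.076); d=w[:2]-q[:2]; cs,sn=np.cos(q[2]),np.sin(q[2])
        print(n,w,"cradle",cs*d[0]+sn*d[1],-sn*d[0]+cs*d[1])
    print("jaw tip px exp",proj(W(q,np.array([.158,.23,.076]))), px(436,327))
    np.save("q.npy",q)
E
python3 fit.py
```

```text
handle ray [ 0.48580426 -0.06262023  0.105     ]
[ 0.4931809  -0.06473455  0.16334533  0.15595781  0.15829838] 9.0489282889388
[[-0.7, -0.9], [0.8, -0.8], [-0.6, 2.4], [0.3, -1.0], [0.2, -0.1], [-1.2, -0.5], [-1.0, -0.2], [0.9, 0.6], [3.7, -1.3], [0.0, 0.8], [-0.0, 1.0]]
jaw [0.60508113 0.18334632 0.076     ] cradle 0.15075359787810363 0.22658140632224594
index [0.62872941 0.13083989 0.076     ] cradle 0.1655484976962639 0.1709282210011654
jaw tip px exp [446.81322881 269.49219445] [443.1875 267.3125]
```

Fit is consistent: the handle is near (0.490, -0.064), the yaw is about 0.16, and the travel needed is about 56 mm. Next I move toward the handle at height and narrow the fingers, because the block leaves only 55 mm.

```bash
python3 -m crank '{"travel":[[-0.6,-0.57,-0.2],[-1.2,-1.14,-0.4],[-1.8,-1.71,-0.6],[-2.4,-2.28,-0.6],[-3.0,-2.85,-0.6]],"turn":[-0.107,-0.214,-0.321,-0.428,-0.535]}' 60 40
cat >to.py <<'E'
import sys,numpy as np
from workcell import *
from scipy.spatial.transform import Rotation as Ro
s=get_state();w,x,y,z=s["orientation"];M=Ro.from_quat([x,y,z,w])
q=np.load("q.npy");T=np.array(eval(sys.argv[1]))
print("tcp",s["tcp_pos"].round(4),"clk",s["clock"],"F",s["wrist_force"].round(1),"gap",s["finger_gap"],"j",s["joint_pos"].round(2))
print("units",(M.inv().apply(T-s["tcp_pos"])/.04).round(3))
m=M.as_matrix();yy=m[:,1]; c=np.array([-np.sin(q[2]),np.cos(q[2])])
a=np.arctan2(yy[1],yy[0])-np.arctan2(c[1],c[0]);print("turn needed (tool z)",a.round(4), "tilt z",m[:,2].round(3))
E
python3 to.py "[.490,-.064,.2]"
```

```text
clock: 0.57
tcp_pos: [0.2805, 0.3842, 0.2239]
orientation: [0.0, -0.084, 0.997, 0.0]
wrist_force: [1.7, -0.4, 0.3]
finger_gap: 0.0603
tcp [0.2805 0.3842 0.2239] clk 0.5667 F [ 1.7 -0.4  0.3] gap 0.06031070430519387 j [ 0.77  0.11 -0.15  1.31 -0.    0.6 ]
units [ -3.299 -11.921   0.595]
turn needed (tool z) 0.0039 tilt z [ 0.001  0.001 -1.   ]
```

```bash
python3 -m crank '{"travel":[[-0.25,-0.9,0],[-0.5,-1.8,0],[-0.75,-2.7,0],[-1.0,-3.6,0],[-1.25,-4.5,0]],"turn":[0,0,0,0,0]}'
python3 -m crank '{"travel":[[-0.25,-0.9,0],[-0.5,-1.8,0],[-0.75,-2.7,0],[-1.0,-3.6,0],[-1.25,-4.5,0]],"turn":[0,0,0,0,0]}' 
python3 -m crank '{"travel":[[-0.25,-0.9,0],[-0.5,-1.8,0],[-0.8,-2.6,0],[-0.8,-2.6,0]],"turn":[0,0,0,0]}' 
python3 to.py "[.490,-.064,.2]"
python3 - <<'E'
from workcell import *
import cv2
for n in ("wrist","scene"):
    c=read_camera(n); cv2.imwrite(f"pics/{n}1.png",c["image"][:,:,::-1])
E
```

```text
clock: 0.98
tcp_pos: [0.3585, 0.2141, 0.2236]
orientation: [0.0, -0.081, 0.997, 0.0]
wrist_force: [0.5, 0.4, 0.0]
finger_gap: 0.0598
clock: 1.4
tcp_pos: [0.4367, 0.0443, 0.2236]
orientation: [0.0, -0.08, 0.997, 0.0]
wrist_force: [0.7, -0.2, 0.0]
finger_gap: 0.06
clock: 1.73
tcp_pos: [0.4876, -0.0565, 0.2228]
orientation: [0.001, -0.078, 0.997, -0.001]
wrist_force: [1.6, -0.3, 0.7]
finger_gap: 0.0601
tcp [ 0.4876 -0.0565  0.2228] clk 1.7333 F [ 1.6 -0.3  0.7] gap 0.06008394738401907 j [-0.28  0.14 -0.12  1.31 -0.   -0.43]
units [-0.029 -0.193  0.572]
turn needed (tool z) -0.0077 tilt z [ 0.001 -0.002 -1.   ]
```

View pics/wrist1.png

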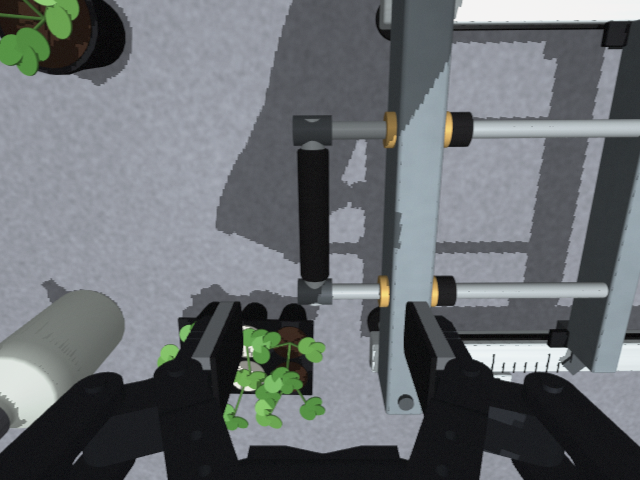

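Wrist view: the sleeve runs from (313,150) to (314,280), with the rod junctions at (312,130) and (315,292), and the beam's pointer near (572,362). I'll triangulate these.

```bash
python3 - <<'E'
from workcell import *
import numpy as np
c=read_camera("wrist");K,R,t=c["K"],c["R"],c["t"]
def ray(p,z):
    o=-R.T@t; d=R.T@np.linalg.solve(K,[p[0],p[1],1]); return o+d*(z-o[2])/d[2]
a,b=ray((313.5,150),.105),ray((314,280),.105); print("sleeve ends",a,b,np.linalg.norm(a-b),"mid",(a+b)/2,"yaw",np.arctan2(*(b-a)[[1,0]]))
# block edges (top, 125mm): far edge line
p,q_=ray((399,140),.125),ray((386,412),.125); print("block front edge",p,q_)
r,s_=ray((450,40),.125),ray((415,412),.125); print("block back edge", r,s_)
print("yaw", np.arctan2(*(s_-r)[[1,0]]))
print("jaw tip", ray((568,368),.076)); print(np.load("q.npy"))
E
python3 to.py "[.490,-.064,.086]"
```

```text
sleeve ends [ 0.44154721 -0.06648809  0.105     ] [ 0.53776196 -0.05142859  0.105     ] 0.09738617714030225 mid [ 0.48965459 -0.05895834  0.105     ] yaw 0.15525999574123575
block front edge [ 0.42446639 -0.01362356  0.125     ] [0.63226638 0.02100994 0.125     ]
block back edge [0.36274745 0.00393176 0.125     ] [0.62867148 0.04366662 0.125     ]
yaw 0.1483244713963781
jaw tip [0.59985719 0.18834199 0.076     ]
[ 0.4931809  -0.06473455  0.16334533  0.15595781  0.15829838]
tcp [ 0.4843 -0.0515  0.2231] clk 1.8833 F [-0.1  1.  -0.2] gap 0.06003705906457302 j [-0.27  0.14 -0.12  1.31  0.   -0.43]
units [-0.096 -0.336  3.426]
turn needed (tool z) -0.0032 tilt z [-0.002  0.001 -1.   ]
```

```bash
python3 to.py "[.4895,-.062,.086]"; python3 -m crank '{"travel":[[-0.09,-0.27,0.6],[-0.09,-0.27,1.3],[-0.09,-0.27,1.9],[-0.09,-0.27,2.2],[-0.09,-0.27,2.2]],"turn":[0,0,0,0,0]}'
python3 to.py "[.4895,-.062,.086]"
python3 - <<'E'
from workcell import *
import numpy as np,cv2
c=read_camera("wrist");cv2.imwrite("pics/wrist2.png",c["image"][:,:,::-1])
print(get_state()["tcp_pos"])
E
```

```text
tcp [ 0.4843 -0.0515  0.2231] clk 1.8833 F [-0.1  1.  -0.2] gap 0.06003705906457302 j [-0.27  0.14 -0.12  1.31  0.   -0.43]
units [-0.092 -0.284  3.426]
turn needed (tool z) -0.0032 tilt z [-0.002  0.001 -1.   ]
clock: 2.3
tcp_pos: [0.487, -0.0592, 0.1327]
orientation: [-0.003, -0.082, 0.997, 0.001]
wrist_force: [1.0, 0.0, 0.3]
finger_gap: 0.0596
tcp [ 0.487  -0.0592  0.1327] clk 2.3 F [1.  0.  0.3] gap 0.059634013454675214 j [-0.29  0.19 -0.29  1.1   0.   -0.45]
units [-0.057 -0.082  1.167]
turn needed (tool z) -0.0 tilt z [-0.006  0.002 -1.   ]
[ 0.48823649 -0.05971248  0.13453524]
```

View pics/wrist2.png

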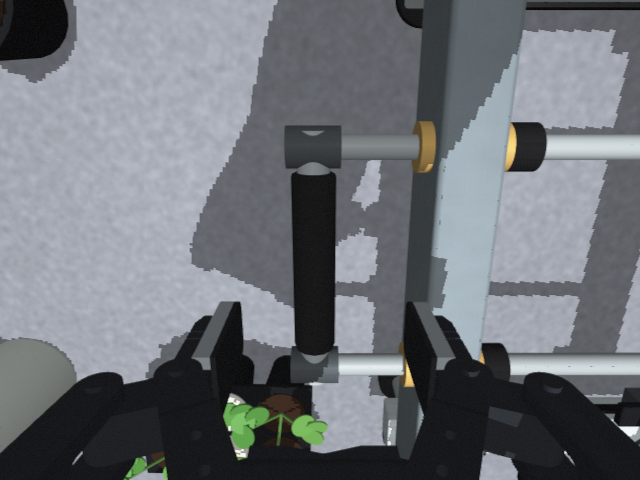

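The sleeve runs from (313,172) to (315,350), and the finger pads are at u≈228 and 420, so they straddle it but sit slightly to the block side.

```bash
python3 - <<'E'
from workcell import *
import numpy as np
c=read_camera("wrist");K,R,t=c["K"],c["R"],c["t"]
def ray(p,z):
    o=-R.T@t; d=R.T@np.linalg.solve(K,[p[0],p[1],1]); return o+d*(z-o[2])/d[2]
a,b=ray((313.5,174),.105),ray((315.5,350),.105); print(a,b,np.linalg.norm(a-b),"mid",(a+b)/2,"yaw",np.arctan2(*(b-a)[[1,0]]))
X=get_state()["tcp_pos"];p=K@(R@X+t);print("tcp px",p[:2]/p[2],X)
m=(a+b)/2;p=K@(R@m+t);print("mid px",p[:2]/p[2])
E
python3 to.py "[.4895,-.061,.086]"
```

```text
[ 0.44631492 -0.0718783   0.105     ] [ 0.54400328 -0.05535907  0.105     ] 0.09907522309169896 mid [ 0.4951591  -0.06361869  0.105     ] yaw 0.16751665845792382
tcp px [322.82921012 283.66400177] [ 0.48946409 -0.06020737  0.13582887]
mid px [314.56872349 268.04766719]
tcp [ 0.4895 -0.0602  0.1358] clk 2.4 F [ 0.2  0.1 -1.3] gap 0.05979508927213538 j [-0.29  0.19 -0.28  1.11  0.   -0.45]
units [ 0.002 -0.02   1.246]
turn needed (tool z) -0.0003 tilt z [-0.001  0.    -1.   ]
```

```bash
python3 -m crank '{"travel":[[-0.06,-0.09,0.4],[-0.06,-0.09,0.8],[-0.06,-0.09,1.15],[-0.06,-0.09,1.25],[-0.06,-0.09,1.25]],"turn":[0,0,0,0,0]}'
python3 to.py "[.4925,-.0635,.086]"
```

```text
clock: 2.82
tcp_pos: [0.4929, -0.0642, 0.0859]
orientation: [-0.0, -0.081, 0.997, 0.0]
wrist_force: [-0.3, -0.4, 0.6]
finger_gap: 0.06
tcp [ 0.4929 -0.0642  0.0859] clk 2.8167 F [-0.3 -0.4  0.6] gap 0.06002295570859136 j [-0.29  0.23 -0.35  0.99  0.   -0.45]
units [ 0.008  0.018 -0.002]
turn needed (tool z) -0.0014 tilt z [-0.  0. -1.]
```

No contact. Closing on the sleeve.

```bash
for i in 1 2; do python3 -m crank '{"travel":[[0,0,0],[0,0,0],[0,0,0],[0,0,0],[0,0,0]],"turn":[0,0,0,0,0]}' 5 60; done
python3 - <<'E'
from workcell import *
import cv2
c=read_camera("scene");i=c["image"][:,:,::-1]
cv2.imwrite("pics/s2.png",cv2.resize(i[145:325,280:580],(800,480),interpolation=cv2.INTER_CUBIC))
E
```

```text
clock: 3.23
tcp_pos: [0.4935, -0.0648, 0.0862]
orientation: [0.0, -0.081, 0.997, -0.0]
wrist_force: [0.3, 0.3, -0.3]
finger_gap: 0.0054
clock: 3.65
tcp_pos: [0.4931, -0.0646, 0.0855]
orientation: [-0.0, -0.081, 0.997, 0.0]
wrist_force: [-0.3, 1.1, 0.2]
finger_gap: 0.0049
```

View pics/s2.png

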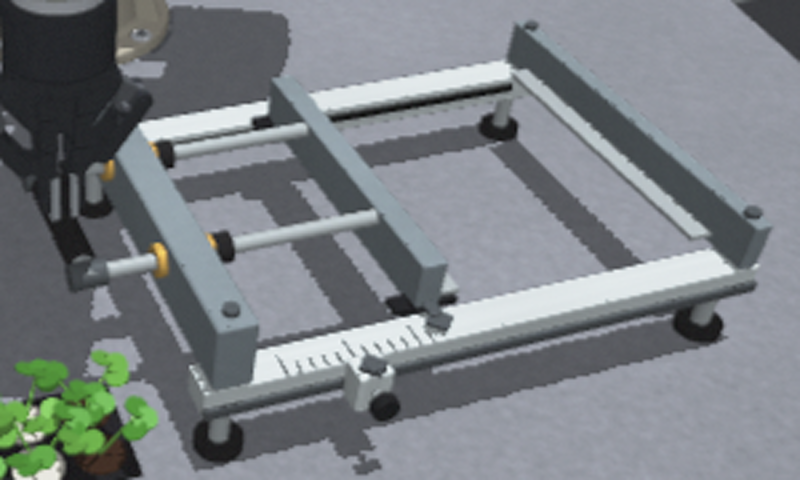

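The opening reads 5 mm, not 22 mm, so the sleeve is probably not between the pads. Looking before pulling.

```bash
python3 - <<'E'
from workcell import *
import cv2,numpy as np
X=get_state()["tcp_pos"]
I=[]
for n in ("wrist","scene","side"):
    c=read_camera(n);i=np.ascontiguousarray(c["image"][:,:,::-1])
    for z in (0,.019):
        p=c["K"]@(c["R"]@(X+[0,0,z])+c["t"]);p=p[:2]/p[2];print(n,p)
    if n=="wrist": I.append(cv2.resize(i,(533,400)))
    else:
        u,v=p.astype(int); I.append(cv2.resize(i[v-40:v+40,max(u-53,0):max(u-53,0)+107],(267,200) if 0 else (267,200),interpolation=cv2.INTER_CUBIC)); print(n,"crop origin",max(u-53,0),v-40,"x2.5")
cv2.imwrite("pics/m3.png",np.hstack([I[0],np.vstack(I[1:])]))
E
```

```text
wrist [324.33649361 280.19059954]
wrist [324.48856159 299.25244604]
scene [302.46630329 237.0484084 ]
scene [302.34715503 229.37650046]
scene crop origin 249 189 x2.5
side [295.53041404 233.08864996]
side [295.22015674 225.19287497]
side crop origin 242 185 x2.5
```

View pics/m3.png

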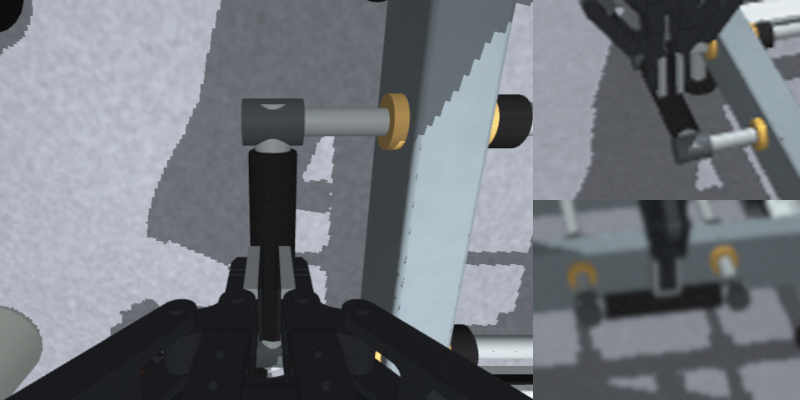

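All three views show the real fingertips about 20–25 mm above the reported TCP. The pads shut just above the bar; they are well centred on it (pad centre u≈271, sleeve 272 in the mosaic). I'll reopen and go down stepwise while watching the force.

```bash
python3 -m crank '{"travel":[[0,0,0],[0,0,0],[0,0,0],[0,0,0],[0,0,0]],"turn":[0,0,0,0,0]}' 46 60
python3 -m crank '{"travel":[[0,0,0.12],[0,0,0.25],[0,0,0.37],[0,0,0.5],[0,0,0.5]],"turn":[0,0,0,0,0]}'
python3 - <<'E'
from workcell import *
import cv2,numpy as np
print(get_state()["wrist_force"])
I=[]
for n,u,v in (("scene",302,225),("side",295,220)):
    i=read_camera(n)["image"][:,:,::-1]; I.append(cv2.resize(i[v-60:v+60,u-50:u+50],(400,480),interpolation=cv2.INTER_CUBIC))
cv2.imwrite("pics/m4.png",np.hstack(I))
E
```

```text
clock: 4.27
tcp_pos: [0.4931, -0.0647, 0.0856]
orientation: [0.0, -0.081, 0.997, 0.0]
wrist_force: [-0.5, -0.1, 0.2]
finger_gap: 0.0458
clock: 4.68
tcp_pos: [0.492, -0.0644, 0.0641]
orientation: [-0.001, -0.08, 0.997, 0.0]
wrist_force: [0.4, 0.4, -0.5]
finger_gap: 0.0463
[ 0.36287054  0.35954345 -0.54375784]
```

View pics/m4.png

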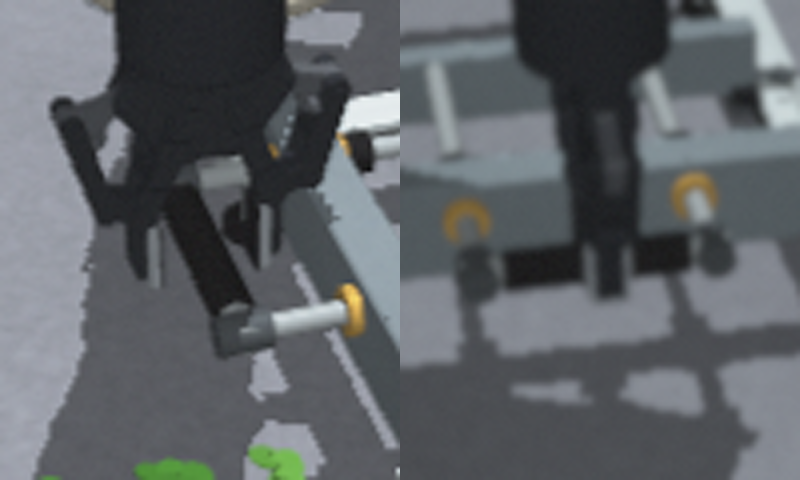

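Now the pads straddle the sleeve, with the tips just below it (side view, tip v≈300 against the sleeve bottom at about 282). Closing.

```bash
for i in 1 2; do python3 -m crank '{"travel":[[0,0,0],[0,0,0],[0,0,0],[0,0,0]],"turn":[0,0,0,0]}' 5 60; done
```

```text
clock: 5.12
tcp_pos: [0.4932, -0.064, 0.0661]
orientation: [0.0, -0.081, 0.997, 0.001]
wrist_force: [-1.5, 4.5, 5.2]
finger_gap: 0.0195
clock: 5.45
tcp_pos: [0.4932, -0.064, 0.0661]
orientation: [0.0, -0.081, 0.997, 0.001]
wrist_force: [-1.3, 3.3, 6.7]
finger_gap: 0.0194
```

Gripped at 19.4 mm with a slight upward reaction. I'll regrip 6 mm deeper for margin.

```bash
python3 -m crank '{"travel":[[0,0,0],[0,0,0],[0,0,0],[0,0,0.08],[0,0,0.15]],"turn":[0,0,0,0,0]}' 42 60
for i in 1 2; do python3 -m crank '{"travel":[[0,0,0],[0,0,0],[0,0,0],[0,0,0]],"turn":[0,0,0,0]}' 5 60; done
```

```text
clock: 5.87
tcp_pos: [0.4932, -0.065, 0.0593]
orientation: [0.0, -0.08, 0.997, -0.0]
wrist_force: [-0.5, -1.3, -0.6]
finger_gap: 0.0423
clock: 6.2
tcp_pos: [0.4925, -0.0639, 0.0593]
orientation: [-0.0, -0.081, 0.997, 0.001]
wrist_force: [-2.1, 4.1, -0.1]
finger_gap: 0.0203
clock: 6.53
tcp_pos: [0.4925, -0.0642, 0.0593]
orientation: [-0.0, -0.081, 0.997, 0.001]
wrist_force: [-1.4, 4.5, -1.1]
finger_gap: 0.0203
```

```bash
python3 -m crank '{"travel":[[0,-0.1,0],[0,-0.3,0],[0,-0.5,0],[0,-0.7,0],[0,-0.8,0]],"turn":[0,0,0,0,0]}'
python3 -m crank '{"travel":[[0,-0.1,0],[0,-0.2,0],[0,-0.3,0],[0,-0.3,0],[0,-0.3,0]],"turn":[0,0,0,0,0]}'
python3 to.py "[.4925,-.064,.06]"
cat >pk.py <<'E'
import sys,cv2,numpy as np
from workcell import *
c=read_camera("scene");i=c["image"][:,:,::-1]
cv2.imwrite(sys.argv[1],cv2.resize(i[255:315,380:460],(800,600),interpolation=cv2.INTER_CUBIC)); print(get_state()["tcp_pos"])
E
python3 pk.py pics/p1.png
```

```text
clock: 6.95
tcp_pos: [0.4978, -0.0958, 0.0593]
orientation: [-0.0, -0.081, 0.997, 0.001]
wrist_force: [-1.4, 8.7, -0.4]
finger_gap: 0.02
clock: 7.37
tcp_pos: [0.4997, -0.1073, 0.0593]
orientation: [-0.0, -0.081, 0.997, 0.001]
wrist_force: [-1.9, 7.3, -0.0]
finger_gap: 0.0201
tcp [ 0.4997 -0.1073  0.0593] clk 7.3667 F [-1.9  7.3 -0. ] gap 0.02012431155981261 j [-0.37  0.28 -0.36  0.93  0.   -0.53]
units [ 0.002  1.098 -0.015]
turn needed (tool z) -0.0019 tilt z [-0.001  0.002 -1.   ]
[ 0.49965738 -0.10726442  0.05931826]
```

View pics/p1.png

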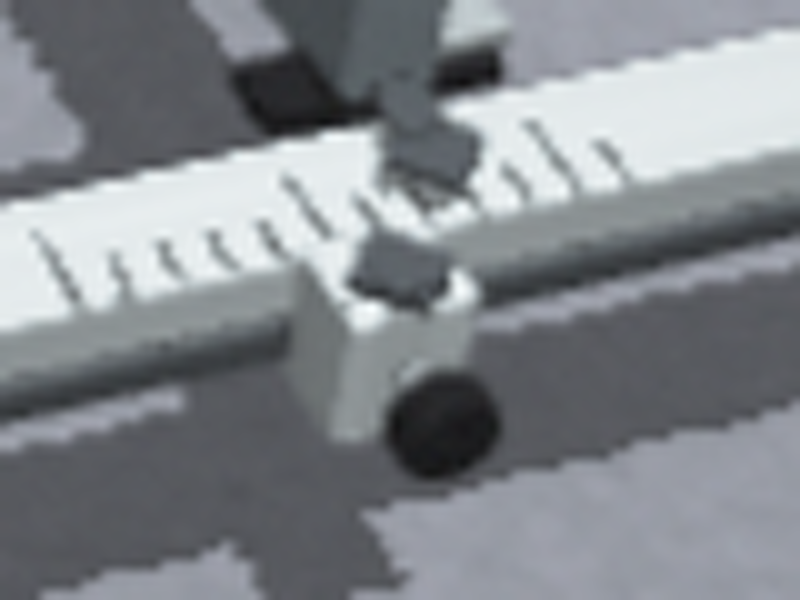

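```bash
cat >rect.py <<'E'
import sys,cv2,numpy as np
from workcell import *
q=np.load("q.npy");cs,sn=np.cos(q[2]),np.sin(q[2]);Z=.076
def rect(n):
    c=read_camera(n);P=c["K"]@np.c_[c["R"],c["t"]]
    # rect px (u,v): y=.13+u/4000 ; x=.125+v/4000... (4 px/mm)
    A=np.array([[0,1/5000,.13],[1/5000,0,.13],[0,0,1]]) # gives (x,y,1)
    B=np.array([[cs,-sn,q[0]],[sn,cs,q[1]],[0,0,Z],[0,0,1]])
    return cv2.warpPerspective(np.ascontiguousarray(c["image"][:,:,::-1]),P@B@A,(400,300),flags=cv2.WARP_INVERSE_MAP|cv2.INTER_CUBIC)
I=[rect("scene"),rect("side")]
cv2.imwrite(sys.argv[1],cv2.resize(np.vstack(I),(800,1200))[:1200] if 0 else np.hstack(I)); print(get_state()["tcp_pos"],get_state()["clock"])
E
python3 rect.py pics/r1.png
```

```text
[ 0.49964421 -0.10717395  0.05933399] 7.5167
```

View pics/r1.png

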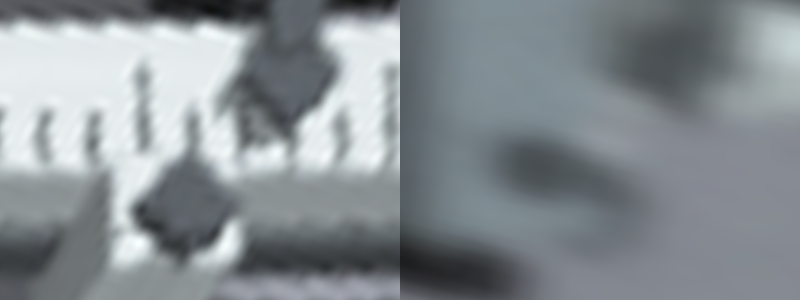

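The rectified scene view works well at 5 px/mm (rail ticks are 10 mm apart). Jaw tip is at (290,140) and index tip at (187,150), so about 20.6 mm remain. I pull a little less than that, then recheck.

```bash
python3 -m crank '{"travel":[[0,-0.1,0],[0,-0.22,0],[0,-0.34,0],[0,-0.44,0],[0,-0.5,0]],"turn":[0,0,0,0,0]}'
python3 -m crank '{"travel":[[0,0,0],[0,0,0],[0,0,0]],"turn":[0,0,0]}'
python3 rect.py pics/r2.png
```

```text
clock: 7.93
tcp_pos: [0.5028, -0.1262, 0.0593]
orientation: [-0.0, -0.081, 0.997, 0.002]
wrist_force: [-1.5, 10.5, 1.9]
finger_gap: 0.02
clock: 8.18
tcp_pos: [0.5028, -0.1264, 0.0593]
orientation: [-0.0, -0.081, 0.997, 0.001]
wrist_force: [-1.0, 8.9, 0.9]
finger_gap: 0.02
[ 0.50280667 -0.12636405  0.05930758] 8.2833
```

View pics/r2.png

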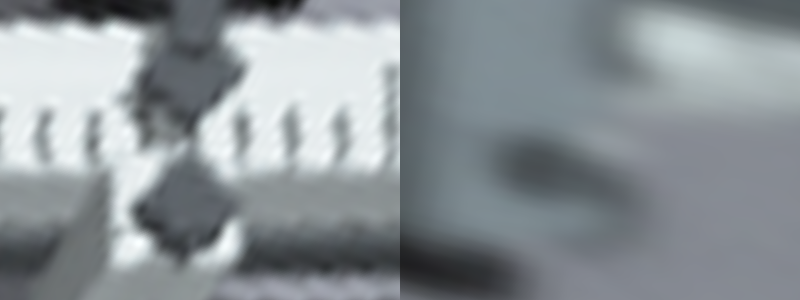

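Nearly lined up (jaw tip u≈190, index tip u≈186). I'll put a number on the rest by locating the edges.

```bash
python3 - <<'E'
import cv2,numpy as np
A=cv2.imread("pics/r1.png",0)[:,:400].astype(float);B=cv2.imread("pics/r2.png",0)[:,:400].astype(float)
# jaw shift r1->r2, and index shift, by phase/template match
def tm(T,I,box):
    x0,x1,y0,y1=box;t=T[y0:y1,x0:x1].astype(np.float32);r=cv2.matchTemplate(I.astype(np.float32),t,cv2.TM_CCOEFF_NORMED)
    _,m,_,l=cv2.minMaxLoc(r);return l[0]-x0,l[1]-y0,round(m,3)
print("jaw shift",tm(A,B,(230,345,25,120)),"index shift",tm(A,B,(125,240,165,270)))
print("jaw->index by flipped template:")
for n,I,b in(("r2",B,(130,250,50,145)),("r1",A,(228,348,50,145))):
    pass
def mids(I,rows,lo,hi):
    o=[]
    for v in rows:
        r=I[v,lo:hi]; d=np.where(r<135)[0]
        if len(d): o.append((v,lo+d[0],lo+d[-1],lo+d.mean().round(1)))
    return o
print("jaw r1",[tuple(map(float,x)) for x in mids(A,range(45,145,8),215,345)])
print("jaw r2",[tuple(map(float,x)) for x in mids(B,range(45,145,8),115,250)])
print("idx r2",[tuple(map(float,x)) for x in mids(B,range(140,235,8),125,245)])
print("idx r1",[tuple(map(float,x)) for x in mids(A,range(140,235,8),125,245)])
E
```

```text
jaw shift (-99, -1, 0.976) index shift (0, 0, 1.0)
jaw->index by flipped template:
jaw r1 [(45.0, 252.0, 320.0, 286.0), (53.0, 247.0, 326.0, 286.5), (61.0, 245.0, 332.0, 288.5), (69.0, 242.0, 335.0, 288.5), (77.0, 236.0, 334.0, 285.0), (85.0, 231.0, 330.0, 280.5), (93.0, 227.0, 324.0, 275.5), (101.0, 224.0, 320.0, 272.0), (109.0, 236.0, 310.0, 273.0), (117.0, 238.0, 301.0, 269.5), (125.0, 238.0, 295.0, 266.5), (133.0, 240.0, 294.0, 267.0), (141.0, 241.0, 292.0, 257.1)]
jaw r2 [(45.0, 151.0, 222.0, 186.5), (53.0, 148.0, 228.0, 188.0), (61.0, 147.0, 232.0, 189.5), (69.0, 142.0, 242.0, 192.0), (77.0, 137.0, 240.0, 188.5), (85.0, 135.0, 233.0, 184.0), (93.0, 132.0, 224.0, 178.0), (101.0, 133.0, 219.0, 176.0), (109.0, 133.0, 209.0, 171.0), (117.0, 133.0, 201.0, 167.0), (125.0, 139.0, 244.0, 175.4), (133.0, 142.0, 195.0, 168.5), (141.0, 142.0, 192.0, 157.0)]
idx r2 [(140.0, 142.0, 193.0, 163.2), (156.0, 185.0, 194.0, 189.5), (164.0, 173.0, 201.0, 187.0), (172.0, 165.0, 209.0, 187.0), (180.0, 160.0, 214.0, 187.0), (188.0, 154.0, 226.0, 190.0), (196.0, 146.0, 243.0, 194.5), (204.0, 135.0, 244.0, 189.5), (212.0, 132.0, 243.0, 187.5), (220.0, 135.0, 227.0, 181.0), (228.0, 139.0, 222.0, 180.5)]
idx r1 [(140.0, 241.0, 244.0, 242.5), (156.0, 186.0, 194.0, 190.0), (164.0, 176.0, 201.0, 188.5), (172.0, 166.0, 209.0, 187.5), (180.0, 160.0, 214.0, 187.0), (188.0, 154.0, 227.0, 190.5), (196.0, 146.0, 243.0, 194.5), (204.0, 135.0, 244.0, 189.5), (212.0, 132.0, 243.0, 187.5), (220.0, 135.0, 227.0, 181.0), (228.0, 139.0, 222.0, 180.5)]
```

The jaw still sits about 3.5 px (0.7 mm) short of the index, so one small trim.

```bash
python3 -m crank '{"travel":[[0,-0.02,0],[0,-0.02,0],[0,-0.02,0],[0,-0.02,0],[0,-0.02,0]],"turn":[0,0,0,0,0]}'
python3 rect.py pics/r3.png
python3 - <<'E'
import cv2,numpy as np
B=cv2.imread("pics/r3.png",0)[:,:400].astype(float)
for v in list(range(61,146,8)): 
    r=B[v,125:260]; d=125+np.where(r<135)[0]; print(v,d[0],d[-1])
i=cv2.imread("pics/r3.png")[:,:400]; cv2.imwrite("pics/r3b.png",cv2.resize(i,(800,600)))
E
```

```text
clock: 8.7
tcp_pos: [0.5029, -0.1269, 0.0593]
orientation: [-0.0, -0.081, 0.997, 0.002]
wrist_force: [-2.1, 9.0, 0.5]
finger_gap: 0.02
[ 0.50290437 -0.12687654  0.05930984] 8.8
61 145 233
69 140 239
77 135 236
85 135 228
93 132 222
101 133 217
109 133 205
117 133 200
125 139 244
133 142 195
141 142 152
```

View pics/r3b.png

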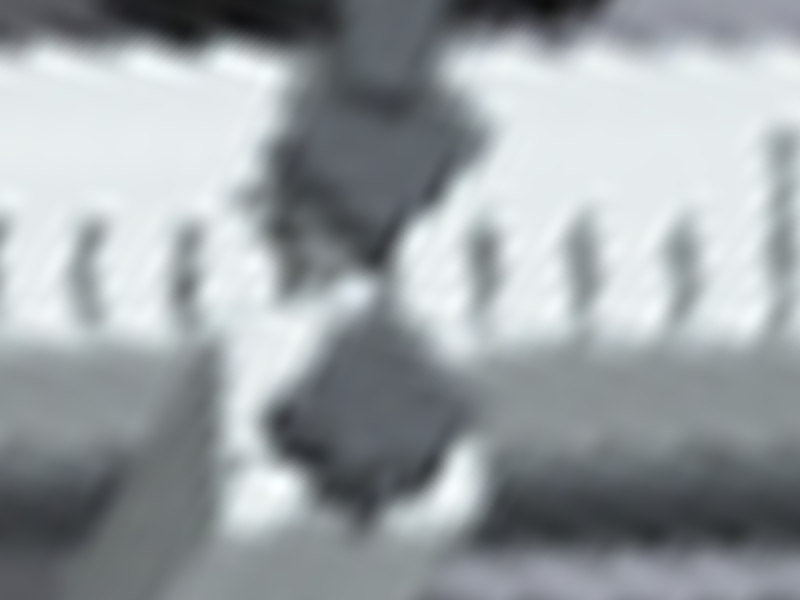

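Tips now face each other (jaw u≈379, index u≈380 in this 10 px/mm view). The force is steady, so I hand in while holding.

```bash
python3 to.py "[.5029,-.1269,.0593]"; python3 -c "
from workcell import *
print(hand_in())"
```

```text
tcp [ 0.5029 -0.1269  0.0593] clk 8.8 F [-1.9  8.8  1.5] gap 0.020096028518582998 j [-0.4   0.29 -0.34  0.94  0.   -0.57]
units [ 0.    -0.001  0.   ]
turn needed (tool z) -0.0011 tilt z [-0.001  0.003 -1.   ]
the job is handed in; nothing more can be done
None
```

I pulled the jaw out by its handle, about 64 mm by the arm's reading, until its pointer lined up with the index. I handed in at 8.8 s with the gripper still holding it.

**Last checks:** In the final rectified scene view the two tips are in line to about 0.5 mm. The grip is steady at a 20 mm opening with 60 N commanded. The wrist force was about 9 N, which is roughly the spring's pull, and the arm was not moving. I did not touch the pot, cell pack, dibber or spray bottle, though I did not check their positions again at the end.

**Disagreements along the way:**
- **Fingertips:** They appeared about 20–25 mm higher in all three cameras than the reported TCP, so my first close shut above the bar (5 mm opening, no force). I reopened, went lower by what the cameras showed and regripped twice.
- **Travel estimate:** My first figure from the pictures was 56 mm. The later direct comparison of the two tips replaced it.
- **Side view:** It was too blurred to confirm the alignment, so that rests on the scene camera alone.

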